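# Close the covered valve on the leak-test manifold finger-tight

## Task

One valve in the row on the leak-test manifold has a lock-out cover over it. Lift the cover off and stand it upright, mouth down, in the steel parts tray; then turn that valve's knob clockwise until you feel it seat, nip it up finger-tight, hold it so for about half a second without forcing it, and let go leaving it shut. Do not brush the other knobs in the row, and leave everything else where it lies.

Things in the scene. Friction and masses are not known exactly. Their poses are not given: they have to be found in the camera images.
- manifold: aluminium manifold block fixed to the bench, 150 (its x) x 330 (its y) x 45 mm high; origin at the centre of its underside, z up. Five valves stand on its top in a row along its y at x = 0, y = -128, -64, 0, 64, 128 mm, the covered one in any place; low port stubs (14 mm) stand in a second row at x = 55 mm
- cover: grey plastic lock-out cover, an upside-down cup of 50 mm outer diameter and 44 mm bore, 58 mm high, with an upright fin on its closed top (93 mm high in all, 80 g); origin at the centre of its open mouth (its lower rim), z up. It stands loosely on the manifold's top face, over the knob, with 7 mm of clearance about the knob
- cover_fin (a point): grasp point in the fin on the cover's top, 80 mm above the cover's lower rim; the fin is 30 mm long along this frame's x, 10 mm thick along its y, and stands from 22 mm below this point to 13 mm above it. The other knobs of the row end 20 mm below the cover's closed top
- knob_grip (a point): point on the axis of the covered valve's knob at the height to grip it, 83 mm above the bench. The knob is a black plastic bar 30 mm long along this frame's x and 12 mm thick along its y, standing from 26 mm below this point to 12 mm above it, on a disc of 32 mm diameter whose top lies 24 mm below this point. Turned about the vertical, clockwise seen from above, it closes
- knob_top (a point): centre of the top of that bar, same axes. The knob turns with little drag (0.04 N m) for 1.0 to 1.5 rad clockwise from its start, then meets its seat: the stop angle differs from valve to valve and must be felt; shut, the bar lies within 0.35 rad of the manifold's x axis. Finger-tight is 0.13 to 0.4 N m on the knob (aim for 0.25); above 0.5 N m spoils the seat. It stays where left
- knob (a joint): springy give of the covered valve's knob against its seat, rad: 0 when free, about 0.01 while it turns (drag), torque / (4 N m/rad) when pressed clockwise onto the seat: 0.0325 to 0.10 is finger-tight, above 0.125 spoilt. It springs back to 0 on release and does not tell how far the valve has turned
- tap1: one of the four other valves' knobs in the row, the same shape and size as the covered knob and on centres 64 mm or more from it: bar 30 mm along its x, 12 mm along its y, on a 32 mm disc; origin on its axis at the disc's underside, 51 mm above the bench; its top is 44 mm above the origin. It turns very easily: not to be touched
- tap2: one of the four other valves' knobs in the row, the same shape and size as the covered knob and on centres 64 mm or more from it: bar 30 mm along its x, 12 mm along its y, on a 32 mm disc; origin on its axis at the disc's underside, 51 mm above the bench; its top is 44 mm above the origin. It turns very easily: not to be touched
- tap3: one of the four other valves' knobs in the row, the same shape and size as the covered knob and on centres 64 mm or more from it: bar 30 mm along its x, 12 mm along its y, on a 32 mm disc; origin on its axis at the disc's underside, 51 mm above the bench; its top is 44 mm above the origin. It turns very easily: not to be touched
- tap4: one of the four other valves' knobs in the row, the same shape and size as the covered knob and on centres 64 mm or more from it: bar 30 mm along its x, 12 mm along its y, on a 32 mm disc; origin on its axis at the disc's underside, 51 mm above the bench; its top is 44 mm above the origin. It turns very easily: not to be touched
- tray: shallow steel parts tray fixed on the bench, 150 (its x) x 130 (its y) x 18 mm high, walls and floor 4 to 5 mm thick; origin at the centre of its underside. A small nut lies in its corner at about x = -55, y = +45 mm; the middle is free for the cover
- thruster1: bystander: thruster in a round duct, 96 mm diameter, 61 mm high, black with blue blades; origin at the centre of its underside
- thruster2: bystander: another such thruster
- wrench: bystander: wrench lying on the bench
- screwdriver: bystander: screwdriver lying on the bench
- grease: bystander: white jar, 56 mm diameter, 60 mm high; origin at the centre of its underside
- nut: bystander: steel nut 22 mm across, 10 mm high, in a corner of the tray; origin at the centre of its underside
- blank: bystander: small hexagonal blanking plug, 20 mm across, 20 mm high, on the manifold's top near its front edge (at about x = -58 mm of the manifold, between two valves); origin at the centre of its underside

How it is judged:
On the way, in this order (a step that is already met when the one before it is completed fails the run):
1. the cover stands released, upright and mouth down on the tray's floor (horizontal distance between cover and tray below 0.068 m and height (world z) of cover below 0.012 m and angle between cover's own z axis and vertical below 0.1 rad and linear speed of cover below 0.02 m/s and contact force between the fingers and cover below 0.05 N), for 0.2 s.
2. the knob is turned clockwise onto its seat and held finger-tight, 0.12 to 0.48 N m (value of joint knob between 0.03 and 0.12 rad and angle between the x axis of knob_grip and the x axis of manifold, either way round below 0.5 rad), for 0.3 s.
At the end, for the whole second after the job is handed in: the cover stands released and upright (within 0.1 rad) on the tray's floor, its centre within 68 mm of the tray's centre and at rest; the knob has been seated finger-tight, is let go, unloaded (give below 0.012 rad) and still lies in its shut direction, within 0.5 rad of the manifold's x axis (all of step 1 and angle between the x axis of knob_grip and the x axis of manifold, either way round below 0.5 rad and value of joint knob between -0.012 and 0.012 rad and contact force between the fingers and knob below 0.05 N); the robot touches nothing.
It fails at once if the knob is forced against its seat, above 0.5 N m either way (value of joint knob above 0.125 rad or value of joint knob below -0.125 rad).
It fails at once if another knob of the row is brushed (more than 1 N) (contact force between any of tap1, tap2, tap3, tap4 and anything else above 1 N).
It fails at once if a bystander is shifted by more than 20 mm (distance of any of thruster1, thruster2, wrench, screwdriver, grease, nut, blank from where it was at the start of the episode above 0.02 m).
It also fails if it takes over 67 s, if anything falls off the work surface, if the arm or the gripper's body presses on something with over 40 N, if the wrist force passes 120 N, or if a joint passes its speed limit or range.

## Robot

A 7-joint arm with a two-finger parallel gripper is mounted at the origin on the work surface. World frame = base frame: x ahead of the robot, y to its left, z up, the work surface at z = 0. Lengths are in m, angles in rad, forces in N, time in s.
With the tool pointing down it reaches from about 0.425 to 0.825 m from the base axis. Payload 3.6 kg.
Tool frame: the origin (TCP) lies midway between the tips of the shut fingers; the grasp point (between the pads) lies 19 mm behind it; y points along the fingers, x is the direction in which the jaws open and shut, and the axes are right-handed (so a half turn about y gives the same grasp; the last joint's range is limited). The gripper opens to 85 mm and grips with 20 to 120 N. Pads are 22 mm wide; open, the fingers measure 114 mm over their backs; the gripper's body (76 mm by 85 mm) begins 54 mm behind the grasp point. The pads swing forward as they close: fully open they stand 13 mm farther back than shut.
Start: joints at [-1.298, 0.615, -0.013, 1.423, 0.008, 1.103, -0.04], TCP at [0.192, 0.621, 0.231] pointing down, gripper open.
Joint ranges: [-3.12, 3.12], [-0.3, 2.06], [-1.34, 1.32], [0.26, 2.42], [-1.36, 4.5], [0.01, 1.98], [-2.84, 2.84]. Speed limits (rad/s): [2.79, 2.79, 3.14, 3.14, 3.14, 3.14, 3.14].

## Interface

Orientations are given as a unit quaternion [w, x, y, z].
In Python, from bench import get_obs, capture, hand_in gives the robot as it stands. The module is installed in compiled form; this text tells all that it offers.
- The arm moves only by the tool jog_arm, never from a script. Its argument "targets" is a list of rows, each a list of 5 numbers: the shift along the tool's x, y, z normalised to -1 to 1, where 1 is 0.02 m, then the turn about the tool's y normalised to -1 to 1, where 1 is 8 degrees, then the opening, from 0 (shut) to 1 (fully open). In form: [[tx, ty, tz, yaw, gripper], ...]. A call has 1 to 20 rows; each row shifts and turns the commanded pose from where the row before left it, along the tool's axes as they then stand; what a row does not reach is not made up. A row lasts 1/10 s, in which the tool goes at most 50 mm and 8.59 degrees, less where a joint would pass 70% of its speed; a pose out of reach is approached as far as the arm can. A call with a number of a shift or a turn outside -1 to 1 is refused whole. A call with a gripper value outside its range is refused whole. The fingers move at their own pace and stop on an object; the grip force is fixed at half the most. Time passes only in rows, so rows that do not move let the fingers close. It gives the time, the measured TCP pose, the force and the opening at its end, in the units of the state.
- get_obs(): the state, without advancing time (a new reading comes with each control period).
- capture(name): name is "scene" or "top" or "wrist"; returns a dict with "color" (384x512x3 uint8, red, green, blue), "mtx" (3x3 intrinsics, pixels), "position" and "rotation" of the camera in the world; the wrist camera has in their place "hand_eye" (4x4, takes a point from camera to tool coordinates, whose origin is the TCP and whose axes are the tool frame's). Camera axes: x right, y down, z forward; pixel columns grow to the right and rows downward; lengths in m; the calibration is good to about 2 mm. A picture is of the moment at which its call begins: read the wrist's pose just before it. There is no depth.
- hand_in(): hands the job in, once; it reports no verdict.
The state is a dict: "t": time; "joints": joint angles; "qd": joint speeds; "effort": joint torques, N m; "tool_pos": TCP position; "tcp_rot": TCP orientation; "wrist_force": force on the tool from outside, world axes, zero at the start; "torque": the same for the moment, N m; "finger_gap": opening from 0.0 (shut) to 1.0 (fully open).
Only numpy, scipy, OpenCV 4.12 (cv2) and the standard library are available. Lean on these libraries where they do the work, as an engineer would, in place of code of your own. Each camera call takes 0.05 s, during which the arm holds its last target.

## Working session

There is one attempt and no reset: what is moved stays moved. The work goes in short steps, Python scripts to look and compute and a tool call to move; the robot and the scene stay as the last step left them, time stands still between calls to the robot, and variables do not carry over. Pictures are saved under pics/ and viewed, and the job is handed in when it is done.

Besides the shell and the picture viewer there is one more tool, called after "Emit:" by a JSON object that holds its "fn" and its "kwargs", one argument or row to a line. jog_arm: Moves the arm, as the interface text tells. Scaled input: -1 to 1 covers 0.02 m each way for a shift and 8 degrees each way for a turn. Its arguments: {"type":"object","properties":{"targets":{"type":"array","items":{"type":"array","items":{"type":"number","minimum":-1,"maximum":1}}}},"required":["targets"]}

```bash
mkdir -p pics; cat > h.py <<'E'
import numpy as np, cv2, json, pickle
from bench import get_obs, capture
def snap(n,f):
    o=get_obs(); c=capture(n); c['obs']=o
    cv2.imwrite(f'pics/{f}.png',c['color'][:,:,::-1]); pickle.dump(c,open(f'pics/{f}.pkl','wb'))
    return c
E
python3 - <<'E'
from h import *
for n in ['scene','top','wrist']:
    c=snap(n,n+'0'); print(n,{k:np.round(v,4).tolist() for k,v in c.items() if k not in('color','obs')})
o=get_obs(); print({k:np.round(v,4).tolist() for k,v in o.items()})
E
```

```text
scene {'mtx': [[490.6131, 0.0, 255.6682], [0.0, 490.6131, 193.9084], [0.0, 0.0, 1.0]], 'position': [1.3355, 0.5734, 1.0136], 'rotation': [-0.1948, 0.4387, 0.8007, -0.3583]}
top {'mtx': [[466.0747, 0.0, 254.4176], [0.0, 466.0747, 193.5707], [0.0, 0.0, 1.0]], 'position': [0.2102, 0.016, 1.541], 'rotation': [-0.0607, 0.7127, -0.6954, 0.0693]}
wrist {'mtx': [[318.0222, 0.0, 250.6369], [0.0, 318.0222, 193.9597], [0.0, 0.0, 1.0]], 'hand_eye': [[1.0, 0.0001, -0.0003, -0.0005], [0.0003, -0.2923, 0.9563, -0.1435], [-0.0, -0.9563, -0.2923, 0.0738], [0.0, 0.0, 0.0, 1.0]]}
{'t': 0.15, 'joints': [-1.2975, 0.6158, -0.0127, 1.4245, 0.0081, 1.1034, -0.0404], 'qd': [0.0011, -0.0039, -0.0004, -0.0056, 0.0014, -0.0003, 0.0011], 'effort': [0.0007, -46.9658, 0.2595, -17.1251, 0.01, 0.0071, -0.0], 'tool_pos': [0.1917, 0.6205, 0.2304], 'tcp_rot': [-0.5686, 0.5695, 0.4192, -0.4203], 'wrist_force': [-0.1759, 0.0011, -0.8063], 'torque': [-0.0064, 0.0198, -0.0347], 'finger_gap': 0.9986}
```

View pics/scene0.png

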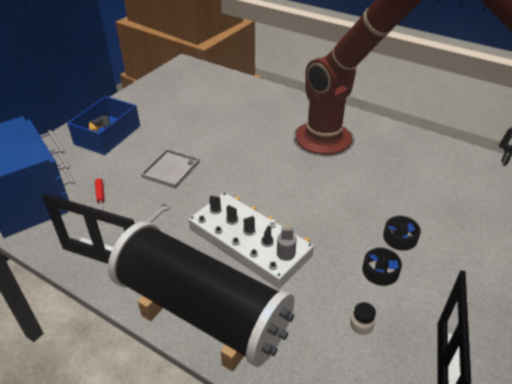

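View pics/top0.png

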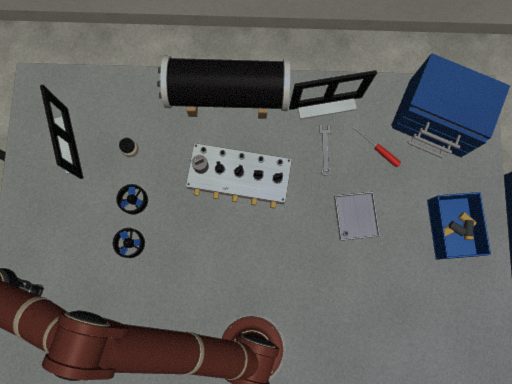

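View pics/wrist0.png

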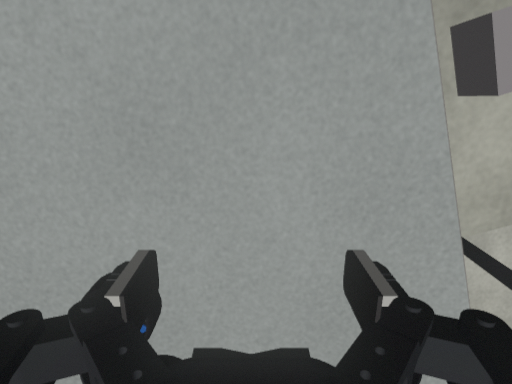

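```bash
cat >> h.py <<'E'
from scipy.spatial.transform import Rotation as Ro
def RQ(q): return Ro.from_quat([q[1],q[2],q[3],q[0]]).as_matrix()
def cam(c):
    if 'hand_eye' in c:
        T=np.eye(4);T[:3,:3]=RQ(c['obs']['tcp_rot']);T[:3,3]=c['obs']['tool_pos'];T=T@np.array(c['hand_eye'])
        return T[:3,:3],T[:3,3]
    return RQ(c['rotation']),np.array(c['position'])
def p2w(c,uv,z):
    R,p=cam(c);K=np.array(c['mtx']);d=R@np.linalg.inv(K)@np.array([uv[0],uv[1],1.]);return p+d*(z-p[2])/d[2]
def w2p(c,P):
    R,p=cam(c);q=np.array(c['mtx'])@(R.T@(np.array(P)-p));return q[:2]/q[2]
def ld(f): return pickle.load(open(f'pics/{f}.pkl','rb'))
E
python3 - <<'E'
from h import *
c=ld('top0'); 
print(np.round(RQ(c['obs']['tcp_rot']),3))
im=c['color'][:,:,::-1]
cv2.imwrite('pics/topman.png',cv2.resize(im[135:215,180:300],None,fx=6.5,fy=6.5,interpolation=cv2.INTER_CUBIC))
cv2.imwrite('pics/toptray.png',cv2.resize(im[185:250,325:390],None,fx=8,fy=8,interpolation=cv2.INTER_CUBIC))
s=ld('scene0')['color'][:,:,::-1]
cv2.imwrite('pics/sceneman.png',cv2.resize(s[180:290,180:320],None,fx=5,fy=5,interpolation=cv2.INTER_CUBIC))
E
```

```text
[[ 0.295 -0.001 -0.955]
 [ 0.955 -0.002  0.295]
 [-0.003 -1.    -0.   ]]
```

View pics/topman.png

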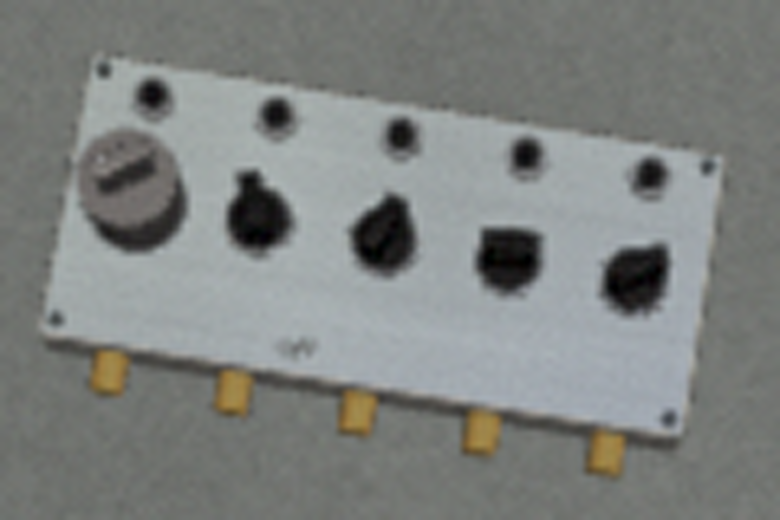

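View pics/toptray.png

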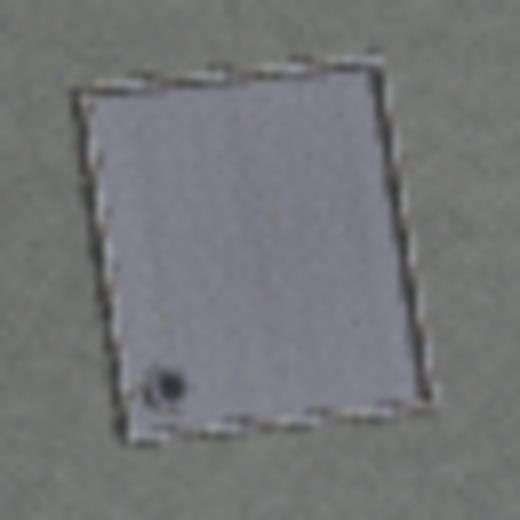

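View pics/sceneman.png

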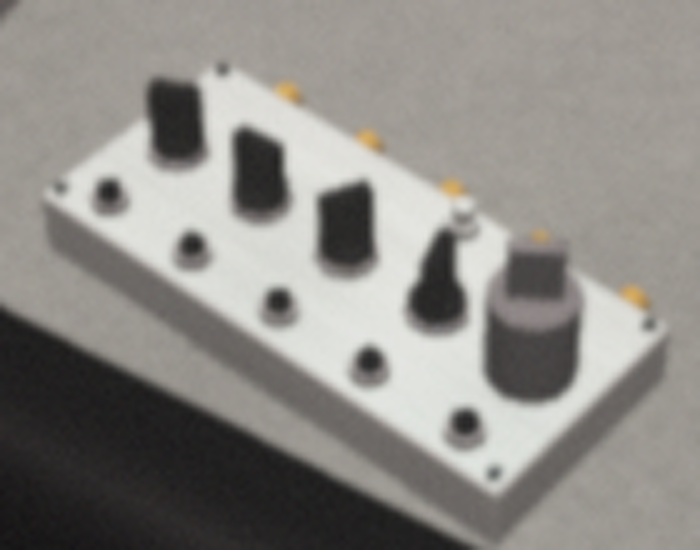

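```bash
python3 - <<'E'
from h import *
c=ld('top0')
def full(U,s,o): return [(U[0]+.5)/s-.5+o[0],(U[1]+.5)/s-.5+o[1]]
P=[p2w(c,full(U,6.5,(180,135)),.045)[:2] for U in [(97,55),(722,157),(682,437),(42,335)]]
m=np.mean(P,0);ex=(P[0]+P[1]-P[2]-P[3]);ey=(P[0]+P[3]-P[1]-P[2]);print('man',m,ex/2,ey/2,np.arctan2(ex[1],ex[0]),np.arctan2(-ey[0],ey[1]))
a=(np.arctan2(ex[1],ex[0])+np.arctan2(-ey[0],ey[1]))/2
X=np.array([np.cos(a),np.sin(a)]);Y=np.array([-X[1],X[0]])
print('cover pred',m+.128*Y, 'yaw',a)
print('cover top seen',p2w(c,full((128,178),6.5,(180,135)),.103))
f1=p2w(c,full((97,186),6.5,(180,135)),.138);f2=p2w(c,full((155,160),6.5,(180,135)),.138);print('fin',(f1+f2)/2,f2-f1,np.arctan2(*(f2-f1)[[1,0]]))
for n,U in zip('2345',[(258,215),(383,235),(508,258),(637,280)]): pass
T=[p2w(c,full(U,8,(325,185)),.018)[:2] for U in [(75,90),(382,60),(432,405),(122,440)]]
t=np.mean(T,0);print('tray',t,T[0]-T[3],T[1]-T[0])
ny=p2w(c,full((170,385),8,(325,185)),.014)[:2];print('nut',ny-t)
print(np.arctan2(m[1]+.128*Y[1],m[0]+.128*Y[0]), np.linalg.norm(m+.128*Y),np.linalg.norm(t))
E
```

```text
man [0.5591435  0.05391057] [ 0.14603027 -0.01978088] [0.04450209 0.32158057] -0.13463787569247893 -0.13751213294076312
cover pred [0.5765074  0.18072735] yaw -0.136075004316621
cover top seen [0.57567653 0.17900469 0.103     ]
fin [0.56921479 0.17608599 0.138     ] [ 1.34939863e-02 -2.70059769e-02  2.22044605e-16] -1.1074154245952832
tray [ 0.42909363 -0.33710439] [0.1450913  0.01808413] [ 0.01603099 -0.12850325]
nut [-0.05746285  0.034183  ]
0.30378344701955295 0.6041714645419579 0.5456745522857306
```

Emit:
{"fn": "jog_arm", "kwargs": {
  "targets": [
    [-0.59, 0, -0.955, 0, 1],
    [-0.59, 0, -0.955, 0, 1],
    [-0.59, 0, -0.955, 0, 1],
    [-0.59, 0, -0.955, 0, 1],
    [-0.59, 0, -0.955, 0, 1],
    [-0.59, 0, -0.955, 0, 1],
    [-0.59, 0, -0.955, 0, 1],
    [-0.59, 0, -0.955, 0, 1],
    [-0.59, 0, -0.955, 0, 1],
    [-0.59, 0, -0.955, 0, 1],
    [-0.59, 0, -0.955, 0, 1],
    [-0.59, 0, -0.955, 0, 1],
    [-0.59, 0, -0.955, 0, 1],
    [-0.59, 0, -0.955, 0, 1],
    [-0.59, 0, -0.955, 0, 1],
    [-0.59, 0, -0.955, 0, 1],
    [-0.59, 0, -0.955, 0, 1],
    [-0.59, 0, -0.955, 0, 1],
    [-0.59, 0, -0.955, 0, 1],
    [-0.59, 0, -0.955, 0, 1]
  ]
}}

```text
t: 2.15
tool_pos: [0.4875, 0.2818, 0.231]
tcp_rot: [0.569, -0.569, -0.419, 0.42]
wrist_force: [0.3, 0.4, -0.3]
finger_gap: 0.998
```

Emit:
{"fn": "jog_arm", "kwargs": {
  "targets": [
    [-0.59, 0, -0.955, 0, 1],
    [-0.59, 0, -0.955, 0, 1],
    [-0.59, 0, -0.955, 0, 1],
    [-0.59, 0, -0.955, 0, 1],
    [-0.59, 0, -0.955, 0, 1],
    [-0.59, 0, -0.955, 0, 1],
    [0, 0, 0, 0.96, 1],
    [0, 0, 0, 0.96, 1],
    [0, 0, 0, 0.96, 1],
    [0, 0, 0, 0.96, 1],
    [0, 0, 0, 0.96, 1],
    [0, 0, 0, 0.96, 1],
    [0, 0, 0, 0, 1]
  ]
}}

```text
t: 3.45
tool_pos: [0.5754, 0.1814, 0.2308]
tcp_rot: [-0.688, 0.688, 0.163, -0.164]
wrist_force: [0.4, -0.6, -0.3]
finger_gap: 1.001
```

```bash
python3 - <<'E'
from h import *
c=snap('wrist','w1');print(c['obs']['tool_pos'],np.round(RQ(c['obs']['tcp_rot']),3).tolist(),c['obs']['joints'],c['obs']['t'])
E
```

```text
[0.57544157 0.18144989 0.23084864] [[0.893, -0.001, -0.451], [0.451, -0.001, 0.893], [-0.001, -1.0, -0.0]] [-0.4951073   0.5504084   0.25014717  1.5718735  -0.15030742  1.03929544
  0.26338319] 3.45
```

View pics/w1.png

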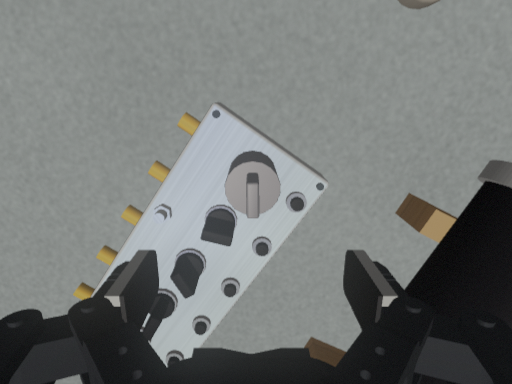

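```bash
python3 - <<'E'
from h import *
c=ld('w1');im=c['color'][:,:,::-1]
cv2.imwrite('pics/w1z.png',cv2.resize(im[140:230,205:305],None,fx=6,fy=6,interpolation=cv2.INTER_CUBIC))
E
```

```text
(no output)
```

View pics/w1z.png

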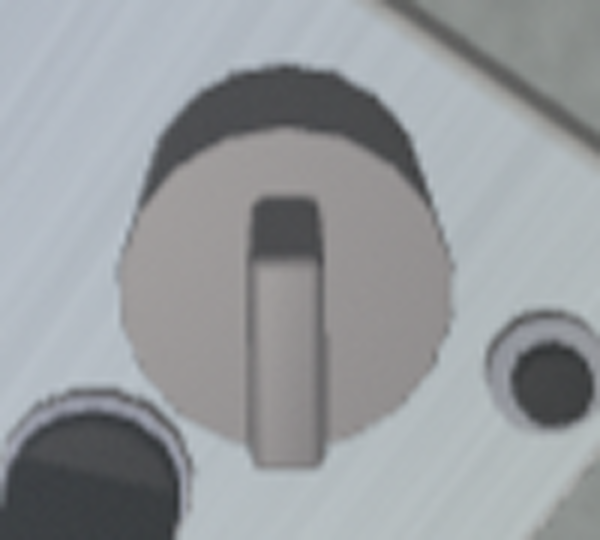

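```bash
cat >> h.py <<'E'
def full(U,s,o): return [(U[0]+.5)/s-.5+o[0],(U[1]+.5)/s-.5+o[1]]
E
python3 - <<'E'
from h import *
c=ld('w1');R=RQ(c['obs']['tcp_rot']);p=c['obs']['tool_pos']
L=lambda U,z:p2w(c,full(U,6,(205,140)),z)
P=[L(U,.138) for U in [(251,260),(321,259),(327,466),(252,467)]]
m=np.mean(P,0);print('fin',m,'tool',R.T@(m-p)); d=(P[3]+P[2]-P[0]-P[1])/2;print(d, np.linalg.norm(d),R.T@d, R.T@(P[3]-P[0]),R.T@(P[2]-P[1]),R.T@(P[1]-P[0]))
D=[L(U,.103) for U in [(118,278),(453,280),(286,128),(286,449)]]
print('disc',(D[0]+D[1])/2,(D[2]+D[3])/2,np.linalg.norm(D[0]-D[1]),np.linalg.norm(D[2]-D[3]))
E
```

```text
fin [0.57859379 0.1787354  0.138     ] tool [ 0.00169076  0.09284764 -0.00382506]
[ 1.32384986e-02 -2.51129608e-02  1.38777878e-17] 0.02838870635464573 [ 5.05427342e-04  5.10128228e-06 -2.83842063e-02] [ 2.16487229e-05  5.62064097e-06 -2.83905345e-02] [ 9.8920596e-04  4.5819236e-06 -2.8377878e-02] [ 8.96999195e-03 -9.63386100e-06  1.38263942e-04]
disc [0.57757926 0.18024956 0.103     ] [0.57859084 0.17841879 0.103     ] 0.049442005986067517 0.04935990183247006
```

Emit:
{"fn": "jog_arm", "kwargs": {
  "targets": [
    [0.08, 0, -0.19, 0, 0.6],
    [0, 0.775, 0, 0, 0.6],
    [0, 0.775, 0, 0, 0.6],
    [0, 0.775, 0, 0, 0.6],
    [0, 0.775, 0, 0, 0.6],
    [0, 0.775, 0, 0, 0.6],
    [0, 0.775, 0, 0, 0.6],
    [0, 0.775, 0, 0, 0.6],
    [0, 0.775, 0, 0, 0.6],
    [0, 0, 0, 0, 0.6],
    [0, 0, 0, 0, 0],
    [0, 0, 0, 0, 0],
    [0, 0, 0, 0, 0],
    [0, 0, 0, 0, 0],
    [0, 0, 0, 0, 0],
    [0, 0, 0, 0, 0]
  ]
}}

```text
t: 5.1
tool_pos: [0.5795, 0.1786, 0.1082]
tcp_rot: [-0.688, 0.688, 0.164, -0.163]
wrist_force: [-0.0, -0.8, 4.4]
finger_gap: 0.104
```

```bash
python3 - <<'E'
from h import *
c=snap('wrist','w2');o=c['obs'];print({k:np.round(v,4).tolist() for k,v in o.items()})
E
```

```text
{'t': 5.1, 'joints': [-0.4637, 0.6922, 0.212, 1.6963, -0.1936, 0.7719, 0.3067], 'qd': [-0.0003, -0.0002, 0.0005, -0.0006, -0.0008, 0.0016, -0.0001], 'effort': [-0.1589, -42.975, 2.6192, -12.3395, -0.0463, -0.137, -0.0064], 'tool_pos': [0.5795, 0.1786, 0.1082], 'tcp_rot': [-0.6879, 0.6879, 0.1641, -0.163], 'wrist_force': [-0.0393, -0.7718, 4.4262], 'torque': [-0.0595, 0.139, -0.0132], 'finger_gap': 0.104}
```

View pics/w2.png

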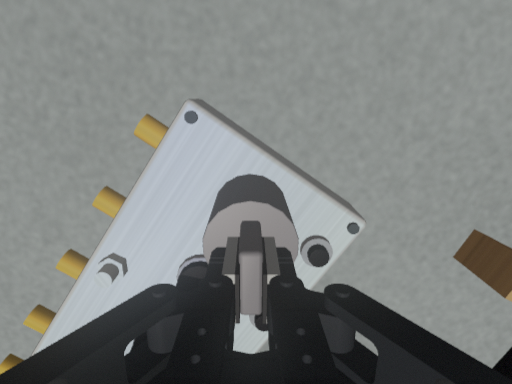

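Emit:
{"fn": "jog_arm", "kwargs": {
  "targets": [
    [0, -0.3, 0, 0, 0],
    [0, -0.5, 0, 0, 0],
    [0, -0.8, 0, 0, 0],
    [0, -0.9, 0, 0, 0],
    [0, -0.9, 0, 0, 0],
    [0, -0.9, 0, 0, 0],
    [0, -0.9, 0, 0, 0],
    [0, -0.8, 0, 0, 0],
    [0, -0.5, 0, 0, 0],
    [0, 0, 0, 0, 0]
  ]
}}

```text
t: 6.15
tool_pos: [0.5796, 0.1787, 0.2389]
tcp_rot: [0.688, -0.688, -0.165, 0.162]
wrist_force: [0.2, 0.3, -1.4]
finger_gap: 0.104
```

```bash
python3 - <<'E'
from h import *
c=snap('wrist','w3');o=c['obs'];print({k:np.round(v,4).tolist() for k,v in o.items()},RQ(o['tcp_rot']))
snap('scene','s3');snap('top','t3')
E
```

```text
{'t': 6.15, 'joints': [-0.4889, 0.5461, 0.2519, 1.5549, -0.1494, 1.0565, 0.2678], 'qd': [0.0034, 0.0265, -0.0073, 0.0395, -0.0012, -0.0191, 0.0021], 'effort': [-0.1422, -43.5644, 2.8314, -16.9091, 0.0077, 0.1192, -0.0102], 'tool_pos': [0.5796, 0.1787, 0.2389], 'tcp_rot': [0.688, -0.6878, -0.1646, 0.1625], 'wrist_force': [0.1795, 0.2625, -1.4312], 'torque': [-0.0442, 0.0044, -0.0471], 'finger_gap': 0.1038} [[ 8.93006320e-01  2.91239805e-03 -4.50034700e-01]
 [ 4.50033856e-01  9.75873346e-04  8.93010961e-01]
 [ 3.03998025e-03 -9.99995283e-01 -4.39216660e-04]]
```

View pics/w3.png

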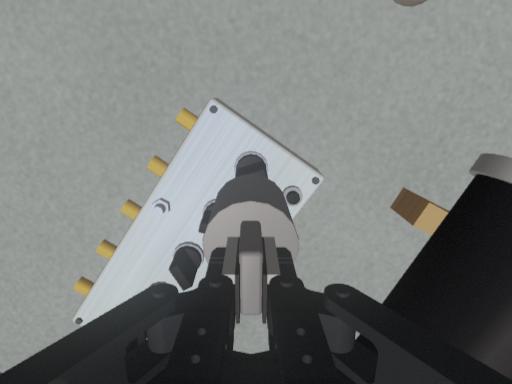

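Emit:
{"fn": "jog_arm", "kwargs": {
  "targets": [
    [-0.3, 0, -0.3, 0, 0],
    [-0.655, 0, -0.7, 0, 0],
    [-0.655, 0, -0.7, 0, 0],
    [-0.655, 0, -0.7, 0, 0],
    [-0.655, 0, -0.7, 0, 0],
    [-0.655, 0, -0.7, 0, 0],
    [-0.655, 0, -0.7, 0, 0],
    [-0.655, 0, -0.7, 0, 0],
    [-0.655, 0, -0.7, 0, 0],
    [-0.655, 0, -0.7, 0, 0],
    [-0.655, 0, -0.7, 0, 0],
    [-0.655, 0, -0.7, 0, 0],
    [-0.655, 0, -0.7, 0, 0],
    [-0.655, 0, -0.7, 0, 0],
    [-0.655, 0, -0.7, 0, 0],
    [-0.655, 0, -0.7, 0, 0],
    [-0.655, 0, -0.7, 0, 0],
    [-0.655, 0, -0.7, 0, 0],
    [-0.655, 0, -0.7, 0, 0],
    [-0.655, 0, -0.7, 0, 0]
  ]
}}

```text
t: 8.3
tool_pos: [0.4724, -0.1809, 0.2376]
tcp_rot: [-0.688, 0.688, 0.163, -0.163]
wrist_force: [0.5, -0.5, -1.6]
finger_gap: 0.107
```

Emit:
{"fn": "jog_arm", "kwargs": {
  "targets": [
    [-0.655, 0, -0.7, 0, 0],
    [-0.655, 0, -0.7, 0, 0],
    [-0.655, 0, -0.7, 0, 0],
    [-0.655, 0, -0.7, 0, 0],
    [-0.655, 0, -0.7, 0, 0],
    [-0.655, 0, -0.7, 0, 0],
    [-0.655, 0, -0.7, 0, 0],
    [-0.655, 0, -0.7, 0, 0],
    [-0.3, 0, -0.35, 0, 0],
    [0, 0, 0, 0, 0],
    [0, 0, 0, 0, 0]
  ]
}}

```text
t: 9.4
tool_pos: [0.4283, -0.3345, 0.2373]
tcp_rot: [0.688, -0.688, -0.164, 0.163]
wrist_force: [-0.2, 0.0, -1.1]
finger_gap: 0.104
```

```bash
python3 - <<'E'
from h import *
c=snap('wrist','w4');o=c['obs'];print({k:np.round(v,4).tolist() for k,v in o.items()},RQ(o['tcp_rot']))
s=snap('scene','s4')['color'][:,:,::-1]
cv2.imwrite('pics/s4z.png',cv2.resize(s[100:220,100:260],None,fx=5,fy=5,interpolation=cv2.INTER_CUBIC))
# knob view from t3 / w3 and now scene
cv2.imwrite('pics/s4k.png',cv2.resize(s[190:280,230:320],None,fx=6,fy=6,interpolation=cv2.INTER_CUBIC))
t=snap('top','t4')['color'][:,:,::-1]
cv2.imwrite('pics/t4k.png',cv2.resize(t[140:190,180:240],None,fx=10,fy=10,interpolation=cv2.INTER_CUBIC))
E
```

```text
{'t': 9.4, 'joints': [0.4067, 0.4564, 0.3235, 1.7334, -0.1707, 0.9798, 1.2619], 'qd': [-0.0179, 0.0019, -0.0142, 0.0006, -0.002, 0.0032, -0.0004], 'effort': [0.8528, -37.9076, 3.4814, -16.0771, 0.0799, -0.0211, 0.0051], 'tool_pos': [0.4283, -0.3345, 0.2373], 'tcp_rot': [0.6883, -0.6875, -0.1638, 0.1635], 'wrist_force': [-0.1811, 0.0161, -1.1435], 'torque': [0.0688, -0.0285, -0.0421], 'finger_gap': 0.1039} [[ 8.92901231e-01  2.20629675e-04 -4.50252533e-01]
 [ 4.50252046e-01  1.11283918e-03  8.92900810e-01]
 [ 6.98059075e-04 -9.99999356e-01  8.94316511e-04]]
```

View pics/w4.png

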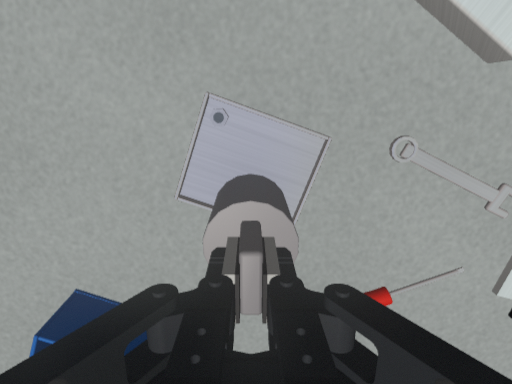

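View pics/s4z.png

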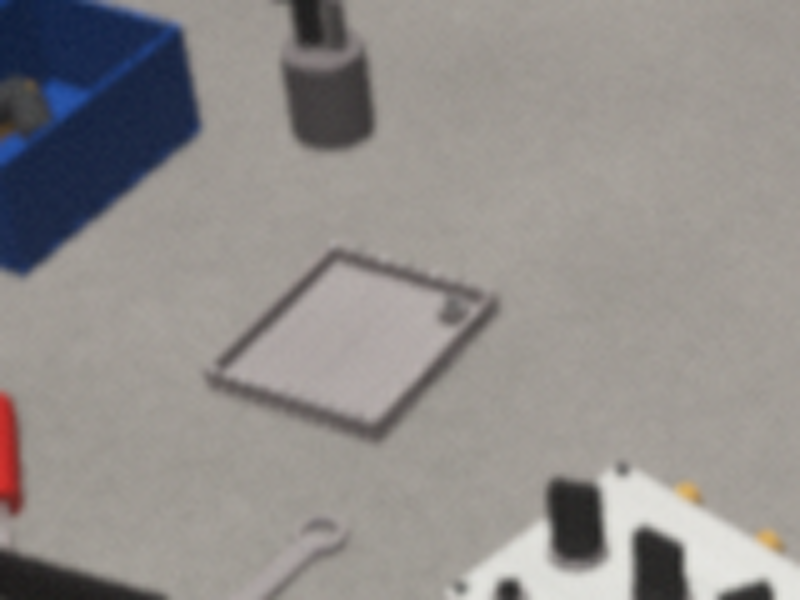

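View pics/t4k.png

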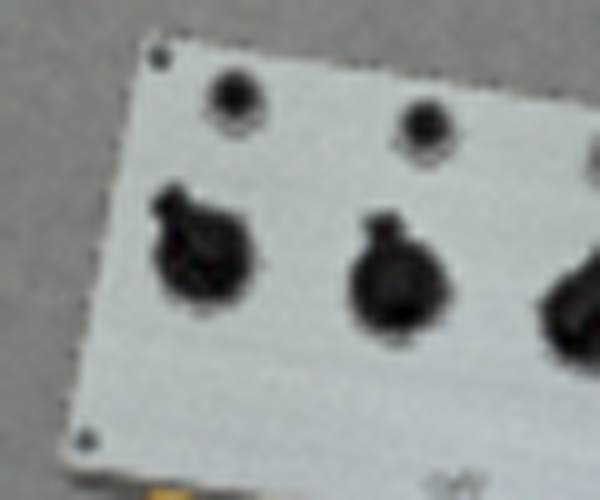

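View pics/s4k.png

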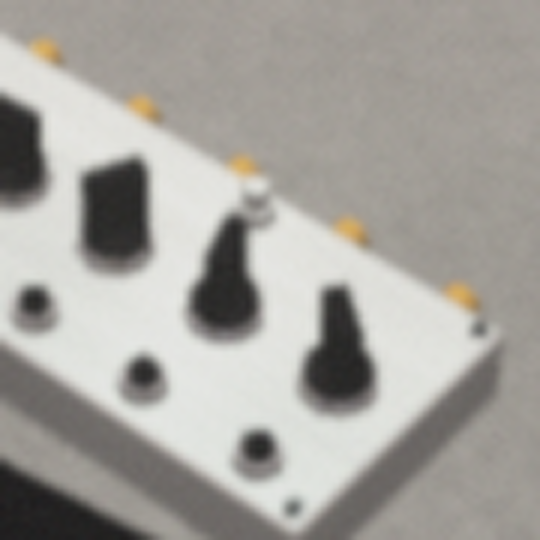

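```bash
python3 - <<'E'
from h import *
c=ld('w4');R=RQ(c['obs']['tcp_rot']);p=c['obs']['tool_pos']
A=[p2w(c,u,.018) for u in [(209,94),(329,137),(179,197)]]
print(A, m:=(A[1]+A[2])/2) if 0 else print((A[1]+A[2])/2, R.T@((A[1]+A[2])/2-p), np.linalg.norm(A[1]-A[0]),np.linalg.norm(A[2]-A[0]))
E
```

```text
[ 0.43215693 -0.33850646  0.018     ] [ 0.00147983  0.21927523 -0.0055344 ] 0.14173739825700024 0.12431745449111362
```

Emit:
{"fn": "jog_arm", "kwargs": {
  "targets": [
    [0.05, 0.4, -0.15, 0, 0],
    [0, 0.9, 0, 0, 0],
    [0, 0.9, 0, 0, 0],
    [0, 0.9, 0, 0, 0],
    [0, 0.9, 0, 0, 0],
    [0, 0.9, 0, 0, 0],
    [0, 0.9, 0, 0, 0],
    [0, 0.9, 0, 0, 0],
    [0, 0.7, 0, 0, 0],
    [0, 0.5, 0, 0, 0],
    [0, 0.2, 0, 0, 0],
    [0, 0.1, 0, 0, 0],
    [0, 0.05, 0, 0, 0],
    [0, 0, 0, 0, 0]
  ]
}}

```text
t: 10.95
tool_pos: [0.4309, -0.3377, 0.0728]
tcp_rot: [-0.688, 0.688, 0.164, -0.163]
wrist_force: [-0.4, -0.8, -0.6]
finger_gap: 0.109
```

Emit:
{"fn": "jog_arm", "kwargs": {
  "targets": [
    [0, 0.1, 0, 0, 0],
    [0, 0.06, 0, 0, 0],
    [0, 0, 0, 0, 0]
  ]
}}

```text
t: 11.25
tool_pos: [0.4305, -0.3373, 0.0691]
tcp_rot: [0.688, -0.688, -0.164, 0.164]
wrist_force: [0.2, -0.1, -0.7]
finger_gap: 0.106
```

Emit:
{"fn": "jog_arm", "kwargs": {
  "targets": [
    [0, 0.05, 0, 0, 0],
    [0, 0, 0, 0, 0]
  ]
}}

```text
t: 11.45
tool_pos: [0.4305, -0.3374, 0.0681]
tcp_rot: [0.688, -0.688, -0.163, 0.164]
wrist_force: [-0.1, -0.7, -0.7]
finger_gap: 0.109
```

Emit:
{"fn": "jog_arm", "kwargs": {
  "targets": [
    [0, 0.05, 0, 0, 0],
    [0, 0, 0, 0, 0]
  ]
}}

```text
t: 11.65
tool_pos: [0.4307, -0.3375, 0.0672]
tcp_rot: [-0.688, 0.688, 0.164, -0.163]
wrist_force: [0.0, -0.4, 0.1]
finger_gap: 0.103
```

Emit:
{"fn": "jog_arm", "kwargs": {
  "targets": [
    [0, 0.03, 0, 0, 0],
    [0, 0, 0, 0, 0]
  ]
}}

```text
t: 11.85
tool_pos: [0.4306, -0.3376, 0.0672]
tcp_rot: [-0.688, 0.688, 0.164, -0.163]
wrist_force: [-1.3, 0.2, 4.9]
finger_gap: 0.105
```

Emit:
{"fn": "jog_arm", "kwargs": {
  "targets": [
    [0, 0, 0, 0, 0.5],
    [0, 0, 0, 0, 0.5],
    [0, 0, 0, 0, 0.5],
    [0, 0, 0, 0, 0.5],
    [0, 0, 0, 0, 0.5]
  ]
}}

```text
t: 12.35
tool_pos: [0.4305, -0.3374, 0.0664]
tcp_rot: [0.688, -0.688, -0.164, 0.164]
wrist_force: [1.0, -0.0, -0.7]
finger_gap: 0.496
```

Emit:
{"fn": "jog_arm", "kwargs": {
  "targets": [
    [0, -0.3, 0, 0, 0.5],
    [0, -0.8, 0, 0, 0.5],
    [0, -1, 0, 0, 0.5],
    [0, -1, 0, 0, 0.5],
    [0, -1, 0, 0, 0.5],
    [0, -1, 0, 0, 0.5],
    [0, -1, 0, 0, 0.5],
    [0, -1, 0, 0, 0.5],
    [0, 0, 0, 0, 0.5]
  ]
}}

```text
t: 13.25
tool_pos: [0.4318, -0.3388, 0.2117]
tcp_rot: [-0.686, 0.69, 0.165, -0.162]
wrist_force: [0.8, -0.6, 0.2]
finger_gap: 0.497
```

```bash
python3 - <<'E'
from h import *
c=snap('wrist','w5');o=c['obs'];print({k:np.round(v,4).tolist() for k,v in o.items()})
E
```

```text
{'t': 13.25, 'joints': [0.4143, 0.4897, 0.3183, 1.7595, -0.1872, 0.9152, 1.278], 'qd': [0.0052, 0.0382, -0.0143, 0.0533, -0.0072, -0.0317, 0.0056], 'effort': [-0.3096, -38.3857, 2.9412, -14.872, 0.0186, 0.2139, -0.0322], 'tool_pos': [0.4318, -0.3388, 0.2117], 'tcp_rot': [-0.6861, 0.6898, 0.165, -0.162], 'wrist_force': [0.8389, -0.6149, 0.2384], 'torque': [0.0273, -0.0357, 0.0097], 'finger_gap': 0.4975}
```

View pics/w5.png

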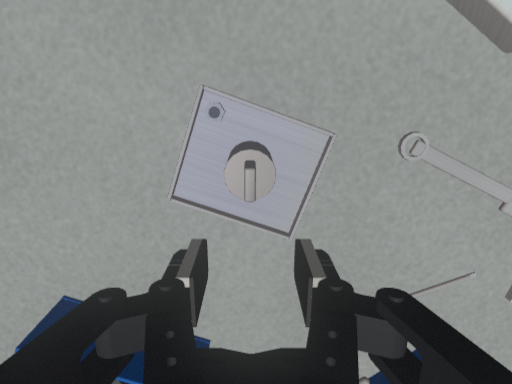

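Emit:
{"fn": "jog_arm", "kwargs": {
  "targets": [
    [0.673, 0, 0.734, 0, 0.5],
    [0.673, 0, 0.734, 0, 0.5],
    [0.673, 0, 0.734, 0, 0.5],
    [0.673, 0, 0.734, 0, 0.5],
    [0.673, 0, 0.734, 0, 0.5],
    [0.673, 0, 0.734, 0, 0.5],
    [0.673, 0, 0.734, 0, 0.5],
    [0.673, 0, 0.734, 0, 0.5],
    [0.673, 0, 0.734, 0, 0.5],
    [0.673, 0, 0.734, 0, 0.5],
    [0.673, 0, 0.734, 0, 0.5],
    [0.673, 0, 0.734, 0, 0.5],
    [0.673, 0, 0.734, 0, 0.5],
    [0.673, 0, 0.734, 0, 0.5],
    [0.673, 0, 0.734, 0, 0.5],
    [0.673, 0, 0.734, 0, 0.5],
    [0.673, 0, 0.734, 0, 0.5],
    [0.673, 0, 0.734, 0, 0.5],
    [0.673, 0, 0.734, 0, 0.5],
    [0.673, 0, 0.734, 0, 0.5]
  ]
}}

```text
t: 15.3
tool_pos: [0.5381, 0.0467, 0.2073]
tcp_rot: [0.688, -0.688, -0.163, 0.164]
wrist_force: [0.7, -0.1, 1.0]
finger_gap: 0.503
```

Emit:
{"fn": "jog_arm", "kwargs": {
  "targets": [
    [0.673, 0, 0.734, 0, 0.5],
    [0.673, 0, 0.734, 0, 0.5],
    [0.673, 0, 0.734, 0, 0.5],
    [0.673, 0, 0.734, 0, 0.5],
    [0.673, 0, 0.734, 0, 0.5],
    [0.673, 0, 0.734, 0, 0.5],
    [0.673, 0, 0.734, 0, 0.5],
    [0, 0, 0, -1, 0.4],
    [0, 0, 0, -1, 0.4],
    [0, 0, 0, -1, 0.4],
    [0, 0, 0, -1, 0.4],
    [0, 0, 0, -1, 0.4],
    [0, 0, 0, -1, 0.4],
    [0, 0, 0, -1, 0.4],
    [0, 0, 0, -1, 0.4],
    [0, 0, 0, -1, 0.4],
    [0, 0, 0, -1, 0.4],
    [0, 0, 0, -1, 0.4],
    [0, 0, 0, -1, 0.4],
    [0, 0, 0, -1, 0.4]
  ]
}}

```text
t: 17.3
tool_pos: [0.5763, 0.18, 0.2075]
tcp_rot: [0.293, -0.292, -0.643, 0.644]
wrist_force: [0.4, 0.5, 0.0]
finger_gap: 0.399
```

```bash
python3 - <<'E'
from h import *
c=snap('wrist','w6');o=c['obs'];print({k:np.round(v,4).tolist() for k,v in o.items()},RQ(o['tcp_rot']))
print(w2p(c,[.578,.179,.083]))
E
```

```text
{'t': 17.3, 'joints': [-0.2043, 0.5735, -0.2194, 1.5905, 0.141, 0.9951, 1.8206], 'qd': [0.2287, 0.0282, -0.3791, -0.0052, 0.243, 0.0306, 1.1634], 'effort': [-0.9002, -43.9051, -1.3985, -15.9471, -0.1481, -0.0144, -0.7741], 'tool_pos': [0.5763, 0.18, 0.2075], 'tcp_rot': [0.2934, -0.2924, -0.6432, 0.644], 'wrist_force': [0.3773, 0.4933, 0.0337], 'torque': [0.0011, -0.0043, -0.0625], 'finger_gap': 0.3994} [[-6.56845238e-01 -1.81765615e-03 -7.54023228e-01]
 [ 7.54024987e-01 -5.12645219e-04 -6.56845535e-01]
 [ 8.07372922e-04 -9.99998217e-01  1.70728673e-03]]
[249.41667024 186.8330308 ]
```

View pics/w6.png

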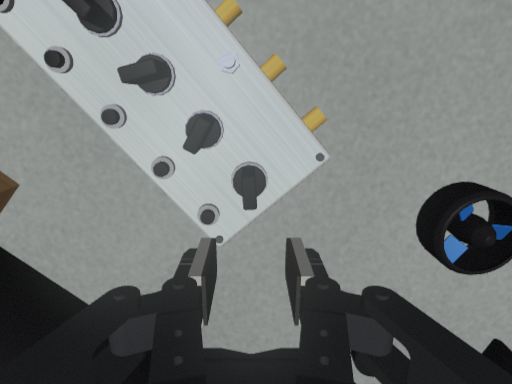

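Emit:
{"fn": "jog_arm", "kwargs": {
  "targets": [
    [0, 0, 0, 0, 0.4],
    [0, 0, 0, 0, 0.4]
  ]
}}

```text
t: 17.55
tool_pos: [0.5766, 0.1801, 0.208]
tcp_rot: [0.296, -0.295, -0.642, 0.643]
wrist_force: [0.7, 0.2, -0.1]
finger_gap: 0.4
```

```bash
python3 - <<'E'
from h import *
c=snap('wrist','w7');o=c['obs'];print(o['tool_pos'],np.abs(o['qd']).max(),RQ(o['tcp_rot']),o['joints'])
im=c['color'][:,:,::-1]
im=im[150:225,210:300]
im=np.clip(im.astype(float)*2.2,0,255).astype('uint8')
cv2.imwrite('pics/w7z.png',cv2.resize(im,None,fx=8,fy=8,interpolation=cv2.INTER_CUBIC))
E
```

```text
[0.57655471 0.18005293 0.20802422] 0.007755795018098999 [[-6.50717838e-01 -8.83403854e-04 -7.59319113e-01]
 [ 7.59319524e-01 -2.37450481e-04 -6.50717914e-01]
 [ 3.94546024e-04 -9.99999582e-01  8.25299058e-04]] [-0.2055269   0.57268166 -0.21728524  1.59014354  0.13959906  0.99493778
  1.81386365]
```

View pics/w7z.png

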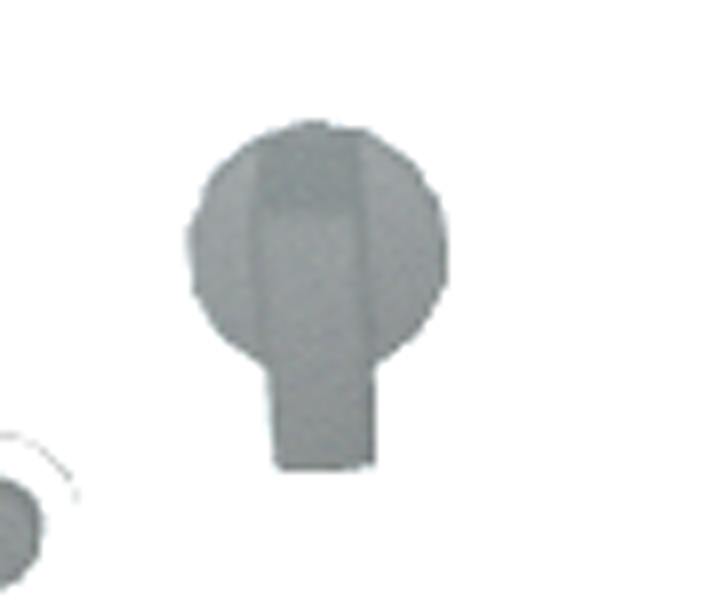

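```bash
python3 - <<'E'
from h import *
c=ld('w7');R=RQ(c['obs']['tcp_rot']);p=c['obs']['tool_pos']
L=lambda U,z:p2w(c,full(U,8,(210,150)),z)
P=[L(U,.095) for U in [(255,213),(362,213),(376,467),(274,467)]]
m=np.mean(P,0);d=(P[3]+P[2]-P[0]-P[1])/2
print(m,R.T@(m-p),R.T@d,[np.linalg.norm(P[i]-P[i-1]) for i in range(4)])
print('bar yaw',np.degrees(np.arctan2(d[1],d[0]))%180)
D=[L(U,.059) for U in [(187,248),(448,248)]];print(np.linalg.norm(D[0]-D[1]),(D[0]+D[1])/2,R.T@((D[0]+D[1])/2-p))
E
```

```text
[0.57963387 0.17989709 0.095     ] [-0.00216659  0.11302149 -0.00232993] [ 1.69834826e-03 -2.23591493e-05 -2.79040867e-02] [np.float64(0.027960819000670826), np.float64(0.011091396724312487), np.float64(0.027950971678353757), np.float64(0.010899931871097822)]
bar yaw 44.078689975146034
0.0309794928192946 [0.57900181 0.17932173 0.059     ] [-0.00220639  0.14902217 -0.00150532]
```

Emit:
{"fn": "jog_arm", "kwargs": {
  "targets": [
    [-0.105, 0, -0.1, 0, 0.4],
    [0, 0, 0, -0.44, 0.4],
    [0, 0.8, 0, 0, 0.4],
    [0, 0.8, 0, 0, 0.4],
    [0, 0.8, 0, 0, 0.4],
    [0, 0.4, 0, 0, 0.4],
    [0, 0, 0, 0, 0.4],
    [0, 0, 0, 0, 0.4]
  ]
}}

```text
t: 18.4
tool_pos: [0.5801, 0.18, 0.153]
tcp_rot: [-0.275, 0.275, 0.652, -0.651]
wrist_force: [0.3, -0.7, -0.9]
finger_gap: 0.398
```

```bash
python3 - <<'E'
from h import *
c=snap('wrist','w8');o=c['obs'];R=RQ(o['tcp_rot']);p=o['tool_pos'];print(p,o['torque'],np.degrees(np.arctan2(R[1,2],R[0,2]))%180)
for z in(.095,):
    print([w2p(c,[*(np.array([.579,.1796])+s*.015*np.array([.718,.696])),z]) for s in(-1,1)])
E
```

```text
[0.58007506 0.18003738 0.15297832] [ 0.0209743   0.04192369 -0.00718615] 44.252961091475925
[array([252.90227265, 189.61978918]), array([252.70181817, 231.51674391])]
```

View pics/w8.png

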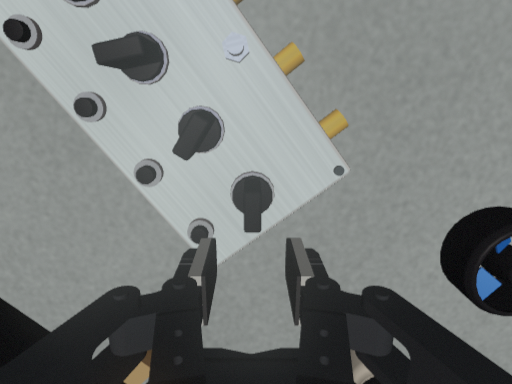

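Emit:
{"fn": "jog_arm", "kwargs": {
  "targets": [
    [0, 0.8, 0, 0, 0.4],
    [0, 0.8, 0, 0, 0.4],
    [0, 0.8, 0, 0, 0.4],
    [0, 0.8, 0, 0, 0.4],
    [0, 0.7, 0, 0, 0.4],
    [0, 0.3, 0, 0, 0.4],
    [0, 0, 0, 0, 0.4],
    [0, 0, 0, 0, 0.4]
  ]
}}

```text
t: 19.25
tool_pos: [0.5802, 0.1801, 0.0691]
tcp_rot: [-0.274, 0.275, 0.652, -0.651]
wrist_force: [-0.0, -0.7, 0.1]
finger_gap: 0.4
```

Emit:
{"fn": "jog_arm", "kwargs": {
  "targets": [
    [0, 0, 0, 0, 0.2],
    [0, 0, 0, 0, 0.1],
    [0, 0, 0, 0, 0],
    [0, 0, 0, 0, 0],
    [0, 0, 0, 0, 0],
    [0, 0, 0, 0, 0]
  ]
}}

```text
t: 19.85
tool_pos: [0.5797, 0.1807, 0.0696]
tcp_rot: [-0.275, 0.275, 0.652, -0.651]
wrist_force: [-2.6, 1.5, 6.4]
finger_gap: 0.129
```

```bash
cat > st.py <<'E'
from h import *
o=get_obs();R=RQ(o['tcp_rot'])
print('t',o['t'],'pos',np.round(o['tool_pos'],4),'F',np.round(o['wrist_force'],2),'T',np.round(o['torque'],3),'yaw',round(np.degrees(np.arctan2(R[1,2],R[0,2]))%180,2),'gap',round(o['finger_gap'],4),'eff',np.round(o['effort'],3),'j7',round(o['joints'][6],4))
E
python3 st.py
```

```text
t 19.85 pos [0.5797 0.1807 0.0696] F [-2.57  1.46  6.38] T [0.204 0.494 0.033] yaw 44.3 gap 0.1294 eff [ 9.6100e-01 -4.3746e+01 -9.4000e-01 -1.1877e+01  3.5400e-01 -4.4900e-01
 -6.0000e-03] j7 1.823
```

Emit:
{"fn": "jog_arm", "kwargs": {
  "targets": [
    [0, 0, 0, 0.5, 0],
    [0, 0, 0, 0.5, 0],
    [0, 0, 0, 0.5, 0],
    [0, 0, 0, 0.5, 0],
    [0, 0, 0, 0, 0]
  ]
}}

```text
t: 20.35
tool_pos: [0.5796, 0.1807, 0.0696]
tcp_rot: [-0.363, 0.363, 0.607, -0.607]
wrist_force: [-2.5, 1.1, 5.2]
finger_gap: 0.122
```

```bash
python3 st.py
```

```text
t 20.35 pos [0.5796 0.1807 0.0696] F [-2.49  1.11  5.19] T [ 0.149  0.468 -0.028] yaw 28.25 gap 0.1218 eff [ 8.7200e-01 -4.3730e+01  2.9000e-02 -1.1889e+01  2.7200e-01 -5.0200e-01
 -1.6200e-01] j7 1.615
```

Emit:
{"fn": "jog_arm", "kwargs": {
  "targets": [
    [0, 0, 0, 0.5, 0],
    [0, 0, 0, 0.5, 0],
    [0, 0, 0, 0.5, 0],
    [0, 0, 0, 0.5, 0],
    [0, 0, 0, 0.5, 0],
    [0, 0, 0, 0.5, 0],
    [0, 0, 0, 0.5, 0],
    [0, 0, 0, 0.5, 0],
    [0, 0, 0, 0, 0]
  ]
}}

```text
t: 21.25
tool_pos: [0.5795, 0.1807, 0.0695]
tcp_rot: [0.516, -0.516, -0.484, 0.483]
wrist_force: [-2.5, 0.7, 5.9]
finger_gap: 0.128
```

```bash
python3 st.py
```

```text
t 21.25 pos [0.5795 0.1807 0.0695] F [-2.47  0.69  5.86] T [0.165 0.504 0.012] yaw 176.26 gap 0.1279 eff [  0.911 -43.498   1.853 -11.833   0.225  -0.601  -0.16 ] j7 1.2045
```

Emit:
{"fn": "jog_arm", "kwargs": {
  "targets": [
    [0, 0, 0, 0.5, 0],
    [0, 0, 0, 0.4, 0],
    [0, 0, 0, 0, 0]
  ]
}}

```text
t: 21.55
tool_pos: [0.5795, 0.1807, 0.0695]
tcp_rot: [0.546, -0.545, -0.45, 0.45]
wrist_force: [-3.0, 1.2, 5.7]
finger_gap: 0.13
```

```bash
cat > av.py <<'E'
from h import *
T=[];E=[];Y=[]
for i in range(6):
    o=get_obs();R=RQ(o['tcp_rot']);T.append(o['torque']);E.append(o['effort'][6]);Y.append(np.degrees(np.arctan2(-R[1,2],-R[0,2])))
    if i<5: capture('wrist')
print('t',o['t'],'Tz',np.round(np.array(T)[:,2],3),'mean',np.mean(T,0).round(3),'e7',np.round(E,3),np.mean(E).round(3),'yaw',np.round(Y,2))
E
python3 av.py
```

```text
t 21.8 Tz [ 0.033 -0.01   0.004  0.011  0.034 -0.006] mean [0.15  0.528 0.011] e7 [-0.137 -0.04  -0.017 -0.014 -0.013 -0.013] -0.039 yaw [-10.93 -10.89 -10.88 -10.88 -10.89 -10.89]
```

Emit:
{"fn": "jog_arm", "kwargs": {
  "targets": [
    [0, 0, 0, 0.2, 0],
    [0, 0, 0, 0, 0],
    [0, 0, 0, 0, 0]
  ]
}}

```text
t: 22.1
tool_pos: [0.5795, 0.1806, 0.0695]
tcp_rot: [0.552, -0.551, -0.443, 0.442]
wrist_force: [-2.3, 1.7, 5.1]
finger_gap: 0.125
```

```bash
python3 av.py
```

```text
t 22.35 Tz [ 0.075 -0.021  0.006  0.012 -0.015  0.077] mean [0.169 0.53  0.022] e7 [-0.03  -0.028 -0.028 -0.028 -0.028 -0.028] -0.028 yaw [-12.48 -12.48 -12.48 -12.48 -12.48 -12.48]
```

Emit:
{"fn": "jog_arm", "kwargs": {
  "targets": [
    [0, 0, 0, 0.2, 0],
    [0, 0, 0, 0, 0],
    [0, 0, 0, 0, 0]
  ]
}}

```text
t: 22.65
tool_pos: [0.5795, 0.1807, 0.0696]
tcp_rot: [0.558, -0.557, -0.435, 0.435]
wrist_force: [-2.4, 1.2, 5.9]
finger_gap: 0.128
```

```bash
python3 av.py
```

```text
t 22.9 Tz [ 0.014  0.039 -0.026 -0.01   0.063  0.009] mean [0.157 0.528 0.015] e7 [-0.03  -0.028 -0.028 -0.028 -0.028 -0.028] -0.028 yaw [-14.08 -14.08 -14.08 -14.08 -14.08 -14.08]
```

Emit:
{"fn": "jog_arm", "kwargs": {
  "targets": [
    [0, 0, 0, 0.2, 0],
    [0, 0, 0, 0, 0],
    [0, 0, 0, 0, 0]
  ]
}}

```text
t: 23.2
tool_pos: [0.5795, 0.1807, 0.0696]
tcp_rot: [0.564, -0.563, -0.427, 0.427]
wrist_force: [-1.6, 1.2, 6.3]
finger_gap: 0.124
```

```bash
python3 av.py
```

```text
t 23.45 Tz [ 0.045 -0.007  0.045  0.075  0.003  0.029] mean [0.141 0.527 0.032] e7 [-0.03  -0.028 -0.028 -0.028 -0.028 -0.028] -0.028 yaw [-15.68 -15.68 -15.68 -15.68 -15.68 -15.68]
```

Emit:
{"fn": "jog_arm", "kwargs": {
  "targets": [
    [0, 0, 0, 0.2, 0],
    [0, 0, 0, 0, 0],
    [0, 0, 0, 0, 0]
  ]
}}

```text
t: 23.75
tool_pos: [0.5795, 0.1807, 0.0695]
tcp_rot: [0.57, -0.569, -0.419, 0.419]
wrist_force: [-3.0, 0.4, 5.5]
finger_gap: 0.128
```

```bash
python3 av.py
```

```text
t 24.0 Tz [ 0.048  0.057  0.013  0.019 -0.029  0.022] mean [0.168 0.54  0.022] e7 [-0.03  -0.028 -0.028 -0.028 -0.028 -0.028] -0.028 yaw [-17.28 -17.28 -17.28 -17.28 -17.28 -17.28]
```

Emit:
{"fn": "jog_arm", "kwargs": {
  "targets": [
    [0, 0, 0, 0.2, 0],
    [0, 0, 0, 0, 0],
    [0, 0, 0, 0, 0]
  ]
}}

```text
t: 24.3
tool_pos: [0.5795, 0.1807, 0.0695]
tcp_rot: [0.576, -0.575, -0.411, 0.411]
wrist_force: [-2.3, 0.8, 5.1]
finger_gap: 0.125
```

```bash
python3 av.py
```

```text
t 24.55 Tz [ 0.019  0.048  0.049 -0.044  0.056  0.075] mean [0.161 0.53  0.034] e7 [-0.03  -0.028 -0.028 -0.028 -0.028 -0.028] -0.028 yaw [-18.88 -18.88 -18.88 -18.88 -18.88 -18.88]
```

Emit:
{"fn": "jog_arm", "kwargs": {
  "targets": [
    [0, 0, 0, 0.2, 0],
    [0, 0, 0, 0, 0],
    [0, 0, 0, 0, 0]
  ]
}}

```text
t: 24.85
tool_pos: [0.5795, 0.1807, 0.0695]
tcp_rot: [0.581, -0.581, -0.403, 0.403]
wrist_force: [-1.7, 1.7, 6.7]
finger_gap: 0.131
```

```bash
python3 av.py
```

```text
t 25.1 Tz [0.004 0.071 0.022 0.044 0.05  0.013] mean [0.164 0.539 0.034] e7 [-0.03  -0.028 -0.028 -0.028 -0.028 -0.028] -0.028 yaw [-20.48 -20.48 -20.48 -20.48 -20.48 -20.48]
```

Emit:
{"fn": "jog_arm", "kwargs": {
  "targets": [
    [0, 0, 0, 0.2, 0],
    [0, 0, 0, 0, 0],
    [0, 0, 0, 0, 0]
  ]
}}

```text
t: 25.4
tool_pos: [0.5795, 0.1807, 0.0695]
tcp_rot: [0.587, -0.586, -0.395, 0.395]
wrist_force: [-2.3, 0.8, 6.4]
finger_gap: 0.13
```

```bash
python3 av.py
```

```text
t 25.65 Tz [ 0.073  0.046 -0.01   0.069  0.041  0.001] mean [0.17  0.539 0.037] e7 [-0.03  -0.028 -0.028 -0.028 -0.028 -0.028] -0.028 yaw [-22.08 -22.08 -22.08 -22.08 -22.08 -22.08]
```

Emit:
{"fn": "jog_arm", "kwargs": {
  "targets": [
    [0, 0, 0, 0.2, 0],
    [0, 0, 0, 0, 0],
    [0, 0, 0, 0, 0]
  ]
}}

```text
t: 25.95
tool_pos: [0.5795, 0.1807, 0.0695]
tcp_rot: [0.592, -0.592, -0.387, 0.387]
wrist_force: [-1.5, -0.1, 6.3]
finger_gap: 0.129
```

```bash
python3 av.py
```

```text
t 26.2 Tz [0.053 0.114 0.078 0.07  0.048 0.103] mean [0.167 0.546 0.077] e7 [-0.085 -0.083 -0.083 -0.083 -0.083 -0.083] -0.083 yaw [-23.66 -23.66 -23.66 -23.66 -23.66 -23.66]
```

Emit:
{"fn": "jog_arm", "kwargs": {
  "targets": [
    [0, 0, 0, 0.15, 0],
    [0, 0, 0, 0, 0],
    [0, 0, 0, 0, 0]
  ]
}}

```text
t: 26.5
tool_pos: [0.5795, 0.1807, 0.0695]
tcp_rot: [0.596, -0.596, -0.381, 0.381]
wrist_force: [-2.8, 1.3, 6.0]
finger_gap: 0.13
```

```bash
python3 av.py
```

```text
t 26.75 Tz [0.165 0.174 0.144 0.167 0.144 0.201] mean [0.141 0.525 0.166] e7 [-0.16  -0.159 -0.158 -0.158 -0.158 -0.158] -0.159 yaw [-24.83 -24.83 -24.83 -24.83 -24.83 -24.83]
```

Emit:
{"fn": "jog_arm", "kwargs": {
  "targets": [
    [0, 0, 0, 0.16, 0],
    [0, 0, 0, 0, 0],
    [0, 0, 0, 0, 0],
    [0, 0, 0, 0, 0]
  ]
}}

```text
t: 27.15
tool_pos: [0.5795, 0.1807, 0.0695]
tcp_rot: [0.6, -0.6, -0.374, 0.374]
wrist_force: [-3.2, 1.3, 7.3]
finger_gap: 0.126
```

```bash
python3 av.py
```

```text
t 27.4 Tz [0.279 0.237 0.197 0.256 0.249 0.233] mean [0.136 0.543 0.242] e7 [-0.239 -0.239 -0.239 -0.239 -0.239 -0.239] -0.239 yaw [-26.08 -26.08 -26.08 -26.08 -26.08 -26.09]
```

Emit:
{"fn": "jog_arm", "kwargs": {
  "targets": [
    [0, 0, 0, 0, 0],
    [0, 0, 0, 0, 0],
    [0, 0, 0, 0, 0],
    [0, 0, 0, -0.2, 0],
    [0, 0, 0, -0.2, 0],
    [0, 0, 0, 0, 0],
    [0, 0, 0, 0, 0]
  ]
}}

```text
t: 28.1
tool_pos: [0.5795, 0.1807, 0.0695]
tcp_rot: [0.59, -0.589, -0.391, 0.39]
wrist_force: [-2.2, 2.3, 6.8]
finger_gap: 0.129
```

```bash
python3 av.py
```

```text
t 28.35 Tz [-0.019 -0.006 -0.004  0.022  0.015  0.078] mean [0.156 0.525 0.014] e7 [-0.033 -0.035 -0.035 -0.035 -0.035 -0.035] -0.035 yaw [-22.96 -22.96 -22.96 -22.96 -22.96 -22.96]
```

Emit:
{"fn": "jog_arm", "kwargs": {
  "targets": [
    [0, 0, 0, 0, 0.15],
    [0, 0, 0, 0, 0.25],
    [0, 0, 0, 0, 0.3],
    [0, 0, 0, 0, 0.3],
    [0, 0, 0, 0, 0.3],
    [0, -0.3, 0, 0, 0.3],
    [0, -0.8, 0, 0, 0.3],
    [0, -0.8, 0, 0, 0.3],
    [0, -0.8, 0, 0, 0.3],
    [0, -0.8, 0, 0, 0.3],
    [0, -0.8, 0, 0, 0.3],
    [0, -0.8, 0, 0, 0.3],
    [0, -0.8, 0, 0, 0.3],
    [0, -0.8, 0, 0, 0.3],
    [0, 0, 0, 0, 0.3],
    [0, 0, 0, 0, 0.3]
  ]
}}

```text
t: 29.95
tool_pos: [0.5795, 0.1797, 0.2026]
tcp_rot: [-0.59, 0.59, 0.39, -0.39]
wrist_force: [0.1, -0.1, -0.2]
finger_gap: 0.301
```

```bash
python3 - <<'E'
from h import *
c=snap('wrist','w9');o=c['obs'];print(o['t'],o['tool_pos'],o['wrist_force'])
for n in('top','scene'): snap(n,n+'9')
t=ld('top9')['color'][:,:,::-1]; cv2.imwrite('pics/t9z.png',cv2.resize(t[125:255,175:395],None,fx=3.5,fy=3.5,interpolation=cv2.INTER_CUBIC))
E
```

```text
29.95 [0.57949418 0.17968303 0.20257269] [ 0.10780246 -0.1266963  -0.20130913]
```

View pics/w9.png

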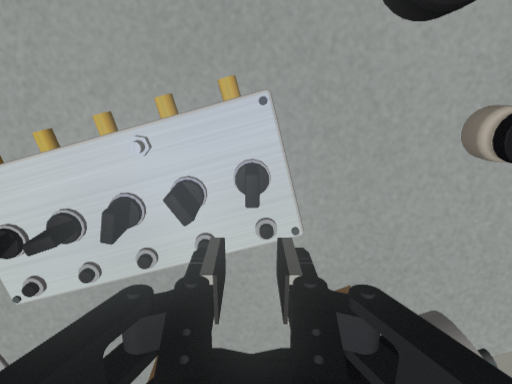

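View pics/t9z.png

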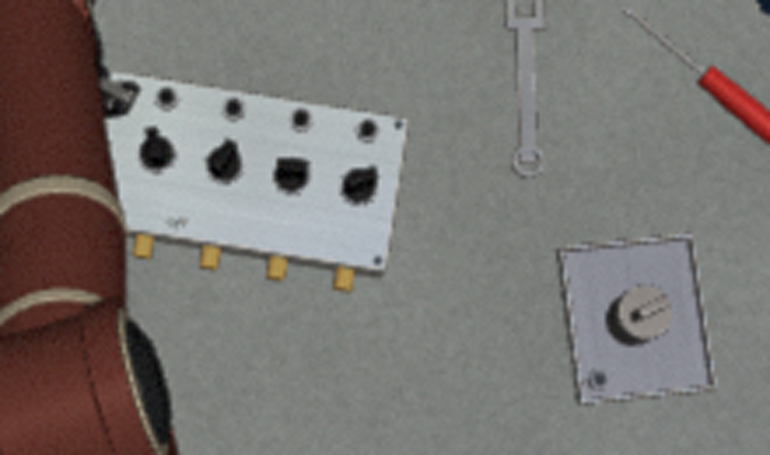

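View pics/scene9.png

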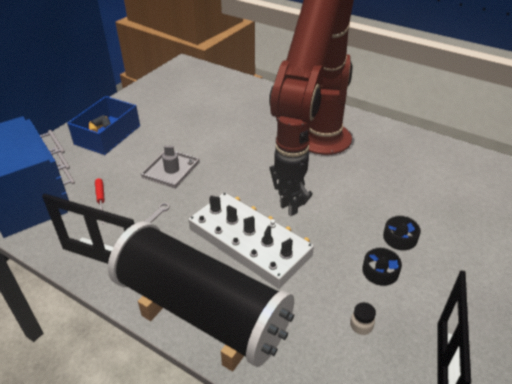

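```bash
python3 -c "
from bench import hand_in
print(hand_in())"
```

```text
the job is handed in; nothing more can be done
None
```

The job is done and handed in at about t = 30 s of the 67 s allowed; `hand_in` gave no verdict.

- **Cover:** I gripped it by the fin, lifted it clear, and stood it in the middle of the tray. I lowered it until the wrist force showed contact with the floor, then let go. The last pictures show it upright in the middle of the tray, clear of the nut.
- **Knob:** I turned it about 66–67° clockwise and felt the seat come in. I tightened it to about 0.24 N m, read at both the wrist and joint 7, and held it there for more than 0.5 s. Then I backed off the load to about 0.01–0.035 N m and opened the fingers.
- **Shut direction:** the knob lies about 15° (0.27 rad) from the manifold's x axis, inside the 0.5 rad limit.
- **Surroundings:** the gripper is clear above the knob with about zero wrist force. In the pictures, the other knobs and the nearby parts look where they were. I compared these by eye and did not measure them.

No check failed. Two small disagreements showed up. The camera views differed by 2–3 mm on the tray and cover positions, so I used the wrist camera. While gripping the knob, the wrist also carried a steady side and upward load of about 3–7 N; it vanished on release.

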